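# Uncover a heap of grinding slugs and tip them into the tray's trough

### The job

A small beaker stands mouth down on the tipping tray over a heap of five steel grinding slugs. Lift it straight up so that the heap stays where it is, and stand it mouth down on the bench beside the tray's stand. Then press the lip at the tray's trough end down until you feel the tray land on its set screw, keep it pressed there lightly, without forcing it, until all five slugs have slid into the trough, and let the tray come back level; lose no slug and leave the other things on the bench alone.

Things in the scene. Friction and masses are not known exactly. Their poses are not given: they have to be found in the camera images.
- stand: fixed grey stand of the tipping tray: base plate 150 (x) x 200 (y) x 8 mm with two cheeks, 127 mm over their outsides, that carry the hinge. Origin: centre of its underside, on the bench. The hinge axis runs along the stand's x, 88 mm up; the stand's -y points to the tray's trough end. Placed and turned differently each time.
- tray: open aluminium tray, 105 mm wide (x), 233 mm long (y). Origin in the middle of the hinge axis, x along it, z up when level (as it starts). Upper floor: top at z = 12 mm, y = -62 to +118 mm. Walls up to z = 33 mm. Pressed at the lip it turns about +x, trough end down. Let go, it comes back level by itself, also with the slugs in the trough. The slugs slide on it from 10 to 14 degrees.
- lip (a point): middle of the top of the flat press lip that stands out beyond the end wall at the trough end; lip 70 mm wide (tray x), 33 mm long (tray y), its outer edge 17 mm beyond this point. It sinks nearly straight down (under 6 mm sideways). It needs about 3 to 4 N when moved slowly; a damper adds about 4 N at 0.15 m/s. It stops after 35 to 74 mm (16 to 32 degrees), differently each time.
- trough (a point): middle of the floor of the trough, a pocket across the tray's whole 100 mm inner width at its -y end, 45 mm long (tray y = -65 to -110 mm), its floor 16 mm below the upper floor, which ends in a step.
- stop_post: fixed post under the tray, 72 mm from the hinge towards the trough, with a brass set screw in its top on which the tray lands. Origin at its foot. The height of the screw differs each time and is not reported: the end of the travel must be felt. It does not give: pressing on only raises the force (over 40 N at the lip is forcing it; 6 to 15 N is a light press).
- beaker: plain white plastic 100 ml beaker, 68 mm tall, 30 g, standing mouth down on the tray's upper floor. Origin at the centre of its closed bottom, now on top: its own z points down, its mouth is 68 mm below. Outside 47 mm across at the closed end, 50 mm near the mouth, with a 55 mm rim 5 mm high at the mouth; wall about 2 mm.
- timer: bystander, stays where it is: flat white bench timer with three buttons, 62 x 66 x 19 mm; origin at the centre of its underside
- brass_weight: bystander, stays where it is: brass check weight with a knob, 33 mm across, 52 mm tall; origin at the centre of its underside
- stopper: bystander, stays where it is: rubber stopper, 36 mm across, 30 mm tall; origin at the centre of its underside
- bottle: bystander, stays where it is: clear bottle with white cap, 58 mm across, 121 mm tall, heavy and fast to the bench; origin at the centre of its underside
- slug_0: steel slug (cylinder) 14 mm across, 12 mm long, 14.5 g; origin at its middle. It starts under the beaker.
- slug_1: steel slug (cylinder) 14 mm across, 12 mm long, 14.5 g; origin at its middle. It starts under the beaker.
- slug_2: steel slug (cylinder) 14 mm across, 12 mm long, 14.5 g; origin at its middle. It starts under the beaker.
- slug_3: steel slug (cylinder) 14 mm across, 12 mm long, 14.5 g; origin at its middle. It starts under the beaker.
- slug_4: steel slug (cylinder) 14 mm across, 12 mm long, 14.5 g; origin at its middle. It starts under the beaker. This one lies on top of the other four.
There are look-alikes about, which are no part of the job. Leave any blue or brown look-alike of the beaker alone.

How it is judged:
By the outcome, as a careful person would: the job done as asked, in the order asked, and still so for the second after the job is handed in, with the robot touching nothing.
It also fails if it takes over 58 s, if anything falls off the work surface, if the arm or the gripper's body presses on something with over 40 N, if the wrist force passes 120 N, or if a joint passes its speed limit or range.

### The arm

A 6-joint arm with a two-finger parallel gripper is mounted at the origin on a cart in front of the work surface, level with it; the furniture and walls round the work are solid. World frame = base frame: x ahead of the robot, y to its left, z up, the work surface at z = 0. Lengths are in m, angles in rad, forces in N, time in s.
With the tool pointing down it reaches from about 0.275 to 0.825 m from the base axis. Payload 5.2 kg.
Tool frame: the origin (TCP) lies on the centre line of the jaws, within the pads' length; the fingertips stand 17 mm ahead of it and the grasp point (between the pads) lies 2 mm behind it; z points along the fingers, x is the direction in which the jaws open and shut, and the axes are right-handed (so a half turn about z gives the same grasp; the last joint's range is limited). The gripper opens to 93 mm and grips with 3 to 60 N. Pads are 15 mm wide; open, the fingers measure 128 mm over their backs; the gripper's body (75 mm by 188 mm) begins 65 mm behind the grasp point.
Start: joints at [-1.396, 0.259, 1.535, -0, 1.348, -0.203], TCP at [0.203, -0.511, 0.236] pointing down, gripper open.
Joint ranges: [-3.14, 3.14], [-0.91, 2.08], [0.19, 2.58], [-1.22, 4.36], [0.22, 2.71], [-3.12, 3.12]. Speed limits (rad/s): [2.57, 2.57, 3.14, 3.14, 3.14, 3.14].

### API

Orientations are given as a unit quaternion [w, x, y, z].
In Python, from station import ctrl gives the robot as it stands. The module is installed in compiled form; this text tells all that it offers.
- The arm moves only by the tool apply_moves, never from a script. Its argument "motion" is a list of rows, each a list of 3 entries, a list of its own where there are three numbers: the shift along the world's x, y, z in m, then the turn, a rotation vector about the world's x, y, z in rad, then the opening, from 0 (shut) to 1 (fully open). In form: [[[tx, ty, tz], [rx, ry, rz], hand], ...]. A call has 1 to 8 rows; each row shifts and turns the pose as measured when the row begins; what a row does not reach is not made up. A row lasts 1/8 s, in which the tool goes at most 62.5 mm and 10.7 degrees, less where a joint would pass 70% of its speed; a pose out of reach is approached as far as the arm can. A call with a gripper value outside its range is refused whole. The fingers move at their own pace and stop on an object; the grip force is fixed at half the most. Time passes only in rows, so rows that do not move let the fingers close. It gives the time, the measured TCP pose, the force and the opening at its end, in the units of the state.
- ctrl.state(): the state, without advancing time (a new reading comes with each control period).
- ctrl.grab_frame(name): name is "side" or "top" or "wrist"; returns a dict with "color" (384x512x3 uint8, red, green, blue), "fx", "fy", "cx", "cy" (pixels), "dist_coeffs" ([k1, k2, p1, p2, k3] as OpenCV has them; the pictures are not rectified), "rvec" (rotation vector, rad) and "tvec" (3), from world to camera coordinates, as OpenCV has them. Camera axes: x right, y down, z forward; pixel columns grow to the right and rows downward; lengths in m; the calibration is good to about 2 mm. A picture is of the moment at which its call begins. There is no depth.
- ctrl.hand_in(): hands the job in, once; it reports no verdict.
Trained networks look in the newest picture that a camera, given by its name, has taken for a name from the list of things; names that differ only in an ending like _2 or _b are one class to them, and where a whole thing is asked for, a point or a joint stands for the part that bears it (a point fixed in the world has none). Each returns a list of dicts, best first, with "confidence" (0 to 1); they miss things now and then, are a little off and sometimes report something else, mostly with a low value. They report only what shows in the picture. A call takes as long as a camera call. They do not tell look-alikes from the thing itself.
- ctrl.spot_in(thing, camera): "extent" ([centre column, centre row, width, height] in pixels, round what is visible of it).
- ctrl.regions_of(thing, camera): "region" (384x512 bool, what is visible of it) and "extent" ([centre column, centre row, width, height] in pixels, round what is visible of it).
- ctrl.tip_of(thing, camera): "at" ([column, row] in pixels: a listed point, or the origin of a listed thing).
The state is a dict: "t": time; "joints": joint angles; "joint_vel": joint speeds; "effort": joint torques, N m; "eef_pos": TCP position; "tcp_rot": TCP orientation; "wrist_force": force on the tool from outside, world axes, zero at the start; "moment": the same for the moment, N m; "finger_gap": opening from 0.0 (shut) to 1.0 (fully open).
Only numpy, scipy, OpenCV 4.12 (cv2) and the standard library are available. Lean on these libraries where they do the work, as an engineer would, in place of code of your own. Each camera call takes 0.05 s, during which the arm holds its last target.

## Working session

There is one attempt and no reset: what is moved stays moved. The work goes in short steps, Python scripts to look and compute and a tool call to move; the robot and the scene stay as the last step left them, time stands still between calls to the robot, and variables do not carry over. Pictures are saved under pics/ and viewed, and the job is handed in when it is done.

Besides the shell and the picture viewer there is one more tool, called as name(argument=value, ...) on one line, values as JSON. apply_moves: Moves the arm, as the interface text tells. Its arguments: {"type":"object","properties":{"motion":{"type":"array"}},"required":["motion"]}

```bash
mkdir -p pics; cat > h.py <<'E'
import numpy as np, cv2
from station import ctrl
def K(f): return np.array([[f['fx'],0,f['cx']],[0,f['fy'],f['cy']],[0,0,1]])
def ray(f,px):
    u=cv2.undistortPoints(np.array([[px]],float),K(f),np.array(f['dist_coeffs']))[0,0]
    R=cv2.Rodrigues(np.array(f['rvec'],float))[0]; t=np.array(f['tvec'],float).ravel()
    return -R.T@t, R.T@np.array([u[0],u[1],1])
def onz(f,px,z):
    o,d=ray(f,px); return o+d*(z-o[2])/d[2]
def tri(l):
    A=0;b=0
    for f,px in l:
        o,d=ray(f,px); d=d/np.linalg.norm(d); P=np.eye(3)-np.outer(d,d); A=A+P; b=b+P@o
    return np.linalg.solve(A,b)
def proj(f,P):
    return cv2.projectPoints(np.array(P,float).reshape(-1,3),np.array(f['rvec'],float),np.array(f['tvec'],float),K(f),np.array(f['dist_coeffs']))[0][:,0]
def save(f,n): cv2.imwrite('pics/'+n+'.png',f['color'][:,:,::-1])
E
python3 - <<'E'
from h import *
import pickle
fs={}
for c in ['side','top']:
    f=ctrl.grab_frame(c); fs[c]=f; save(f,c+'0')
    o,d=ray(f,(256,192)); print(c,o.round(3),d.round(3))
    for n in ['beaker','stand','tray','lip','trough','stop_post','timer','brass_weight','stopper','bottle']:
        print(c,n,[(np.round(r['at']).tolist(),round(r['confidence'],2)) for r in ctrl.tip_of(n,c)][:4])
    print([(np.round(r['extent']).tolist(),round(r['confidence'],2)) for r in ctrl.spot_in('beaker',c)])
pickle.dump(fs,open('fs.pkl','wb'))
print(ctrl.state())
E
```

```text
side [0.246 1.026 0.574] [ 0.235 -0.878 -0.417]
side beaker [([222.0, 172.0], 0.94), ([291.0, 214.0], 0.92), ([193.0, 238.0], 0.66)]
side stand [([230.0, 225.0], 0.62)]
side tray [([230.0, 198.0], 0.61)]
side lip [([256.0, 170.0], 0.87), ([306.0, 274.0], 0.6)]
side trough [([250.0, 187.0], 0.85)]
side stop_post [([244.0, 212.0], 0.51)]
side timer [([298.0, 180.0], 0.68)]
side brass_weight [([322.0, 196.0], 0.62)]
side stopper [([306.0, 270.0], 0.72)]
side bottle [([152.0, 285.0], 0.81)]
[([291.0, 229.0, 20.0, 36.0], 0.98), ([225.0, 189.0, 23.0, 34.0], 0.8), ([197.0, 251.0, 26.0, 34.0], 0.78)]
top [0.361 0.043 1.633] [ 0.075  0.006 -0.997]
top beaker [([198.0, 156.0], 0.72), ([246.0, 213.0], 0.6), ([240.0, 156.0], 0.55)]
top stand [([254.0, 164.0], 0.81)]
top tray [([254.0, 160.0], 0.96)]
top lip [([290.0, 167.0], 0.71)]
top trough [([280.0, 164.0], 0.95)]
top stop_post []
top timer [([358.0, 200.0], 0.84)]
top brass_weight [([328.0, 224.0], 0.49)]
top stopper [([214.0, 232.0], 0.62)]
top bottle [([173.0, 148.0], 0.68)]
[([246.0, 159.0, 17.0, 22.0], 0.63), ([201.0, 159.0, 14.0, 13.0], 0.53), ([245.0, 214.0, 12.0, 13.0], 0.48)]
{'t': 1.2, 'joints': array([-1.39580481e+00,  2.58596209e-01,  1.53500581e+00, -1.83785398e-05,
        1.34800548e+00, -2.02817013e-01]), 'joint_vel': array([ 0.00012392, -0.00077162, -0.00134194,  0.00033189,  0.00047045,
        0.00045299]), 'effort': array([-2.25571399e-03, -4.37221384e+01, -2.84307271e+01,  7.16350134e-02,
        3.12646560e-02,  3.85063181e-07]), 'eef_pos': array([ 0.20289336, -0.51120712,  0.23565245]), 'tcp_rot': array([ 9.27897746e-07,  8.27311372e-01, -5.61743619e-01, -1.15992295e-05]), 'wrist_force': array([ 0.06556565,  0.19935333, -0.4104531 ]), 'moment': array([0.06014089, 0.00848918, 0.06623502]), 'finger_gap': 0.9974865951479371}
```

```bash
python3 - <<'E'
import cv2
a=cv2.imread('pics/side0.png')[130:310,110:370]; b=cv2.imread('pics/top0.png')[110:270,150:400]
cv2.imwrite('pics/side0c.png',cv2.resize(a,None,fx=3,fy=3,interpolation=cv2.INTER_CUBIC))
cv2.imwrite('pics/top0c.png',cv2.resize(b,None,fx=3.2,fy=3.2,interpolation=cv2.INTER_CUBIC))
E
```

```text
(no output)
```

View pics/side0c.png

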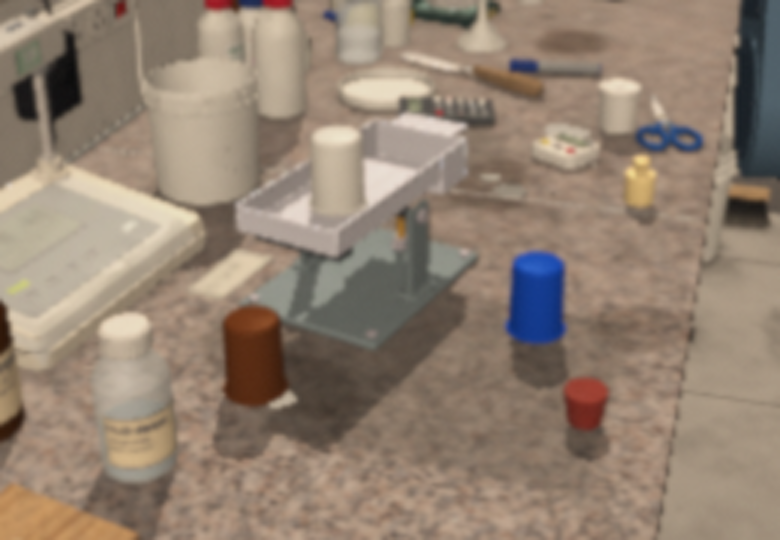

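View pics/top0c.png

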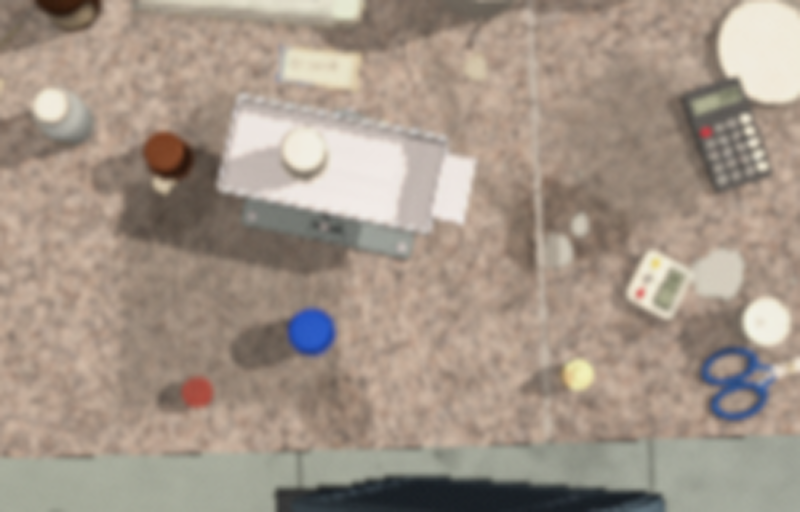

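View pics/side0.png

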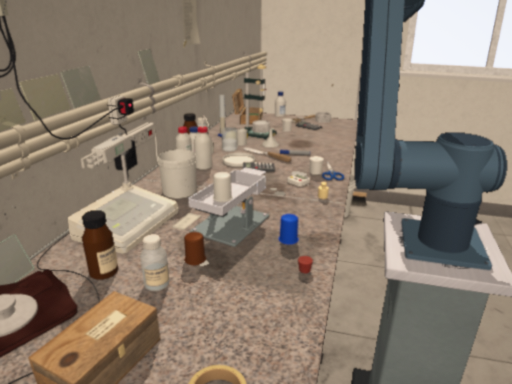

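View pics/top0.png

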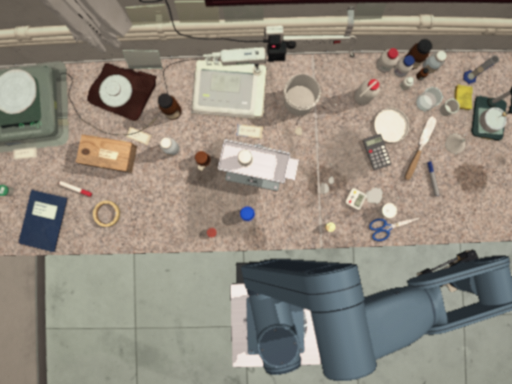

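```bash
python3 - <<'E'
from h import *
import pickle
fs=pickle.load(open('fs.pkl','rb'));s,t=fs['side'],fs['top']
for f in (s,t): print(f['fx'],f['fy'],f['cx'],f['cy'],f['dist_coeffs'],cv2.Rodrigues(np.array(f['rvec']))[0].round(2).tolist())
print('lip',tri([(s,(256,170)),(t,(290,167))]).round(3), onz(t,(290,167),.09).round(3),onz(s,(256,170),.09).round(3))
print('trough',tri([(s,(250,187)),(t,(280,164))]).round(3))
print('tray',tri([(s,(230,198)),(t,(254,160))]).round(3))
print('stand',onz(t,(254,164),0).round(3),onz(s,(230,225),0).round(3))
bt=(150+304/3.2,110+150/3.2); bs=(110+337/3,130+133/3)
print('bk',tri([(s,bs),(t,bt)]).round(3), onz(t,bt,.168).round(3),onz(s,bs,.168).round(3))
for n,p in dict(timer=(358,200),weight=(328,224),stopper=(214,232),bottle=(173,148),brown=(202,160),blue=(247,213)).items(): print(n,onz(t,p,.02).round(3))
# tray rim corners top z=.121
for p in [(240,95),(446,135),(431,232),(217,188)]:
    print('rim',onz(t,(150+p[0]/3.2,110+p[1]/3.2),.121).round(3))
for p in [(474,157),(463,223)]: print('lipc',onz(t,(150+p[0]/3.2,110+p[1]/3.2),.09).round(3))
E
```

```text
404.18268094954567 404.18268094954567 253.17097123821117 189.84753894776694 [-0.05617578  0.          0.          0.          0.        ] [[-0.96, -0.27, 0.0], [-0.11, 0.4, -0.91], [0.24, -0.88, -0.41]]
443.4791272427573 443.4791272427573 256.46543720923336 184.10041058283826 [-0.09338438  0.          0.          0.          0.        ] [[-0.03, -1.0, -0.01], [-1.0, 0.03, -0.09], [0.09, 0.0, -1.0]]
lip [ 0.549 -0.068  0.127] [ 0.562 -0.069  0.09 ] [ 0.564 -0.159  0.09 ]
trough [ 0.563 -0.037  0.083]
tray [0.587 0.055 0.085]
stand [0.589 0.058 0.   ] [0.582 0.059 0.   ]
bk [0.591 0.086 0.167] [0.591 0.085 0.168] [0.591 0.087 0.168]
timer [ 0.442 -0.318  0.02 ]
weight [ 0.359 -0.205  0.02 ]
stopper [0.342 0.21  0.02 ]
bottle [0.656 0.355 0.02 ]
brown [0.607 0.248 0.02 ]
blue [0.408 0.088 0.02 ]
rim [0.66  0.154 0.121]
rim [ 0.61  -0.067  0.121]
rim [ 0.505 -0.047  0.121]
rim [0.56  0.182 0.121]
lipc [ 0.589 -0.099  0.09 ]
lipc [ 0.517 -0.084  0.09 ]
```

Candidates for the beaker are white on the tray (side 222,172; top 245,157), brown (side 194,248), blue (side 289,229), and a white cup far off on the bench (side 317,163). I choose the white one standing mouth down on the tray; both crops show it plain white.

apply_moves(motion=[[[0.028, 0.043, 0.004], [0, 0, -0.08], 1], [[0.028, 0.043, 0.004], [0, 0, -0.08], 1], [[0.028, 0.043, 0.004], [0, 0, -0.08], 1], [[0.028, 0.043, 0.004], [0, 0, -0.08], 1], [[0.028, 0.043, 0], [0, 0, -0.08], 1], [[0.028, 0.043, 0], [0, 0, -0.08], 1], [[0.028, 0.043, 0], [0, 0, -0.08], 1], [[0.028, 0.043, 0], [0, 0, -0.05], 1]])

```text
t: 2.2
eef_pos: [0.4305, -0.1601, 0.2526]
tcp_rot: [0.0, -0.609, 0.793, -0.002]
wrist_force: [0.8, -1.3, 0.7]
finger_gap: 0.996
```

apply_moves(motion=[[[0.028, 0.043, 0.002], [0, 0, 0], 1], [[0.028, 0.043, 0], [0, 0, 0], 1], [[0.028, 0.043, 0], [0, 0, 0], 1], [[0.028, 0.043, 0], [0, 0, 0], 1], [[0.028, 0.043, 0], [0, 0, 0], 1], [[0, 0, 0], [0, 0, 0], 1]])

```text
t: 2.95
eef_pos: [0.5757, 0.0659, 0.2552]
tcp_rot: [0.001, -0.611, 0.792, -0.004]
wrist_force: [-0.2, -0.3, -0.5]
finger_gap: 0.999
```

```bash
python3 - <<'E'
from h import *
import pickle
f=ctrl.grab_frame('wrist'); save(f,'w1'); pickle.dump(f,open('w1.pkl','wb'))
for n in ['beaker','tray','lip','trough']:
    for r in ctrl.tip_of(n,'wrist')[:2]: print(n,np.round(r['at'],1),round(r['confidence'],2),onz(f,r['at'],{'beaker':.168,'tray':.088,'lip':.12,'trough':.084}[n]).round(4))
s=ctrl.state();print(s['t'],s['eef_pos'],s['tcp_rot'],s['wrist_force'],ray(f,(256,192)))
E
```

```text
beaker [ 79.2 186.4] 0.81 [0.6196 0.1898 0.168 ]
beaker [217.8 188.7] 0.8 [0.5906 0.0871 0.168 ]
tray [262.3 167.1] 0.7 [0.5843 0.0514 0.088 ]
lip [401.8 173.9] 0.97 [ 0.5517 -0.0704  0.12  ]
trough [348.4 168.9] 0.83 [ 0.5598 -0.0324  0.084 ]
3.2 [0.57416621 0.06173566 0.25588527] [ 6.65919269e-04 -6.08539436e-01  7.93513623e-01 -3.92949033e-03] [-0.09146642  0.23579658  0.83799307] (array([0.63890263, 0.04878128, 0.40494405]), array([-0.23770355,  0.04593112, -0.97036529]))
```

View pics/w1.png

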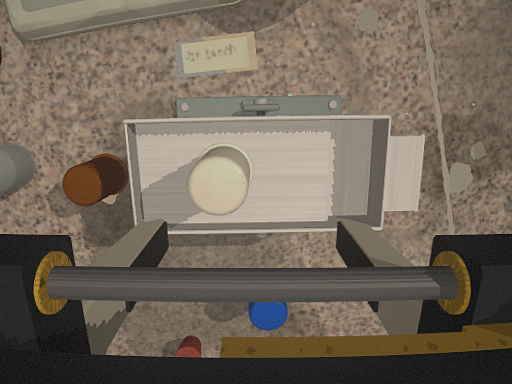

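```bash
python3 - <<'E'
from h import *
import pickle
f=pickle.load(open('w1.pkl','rb'));s=pickle.load(open('fs.pkl','rb'))['side']
print('bk',onz(f,(218.5,183),.168).round(4),onz(f,(218,184),.168).round(4), tri([(f,(218.5,183.5)),(s,(222.3,174.3))]).round(4))
print('lip',tri([(f,(401.8,173.9)),(s,(256,170))]).round(4))
c=[onz(f,p,.121) for p in [(125,122),(390,116),(381,228),(135,232)]]
print(np.round(c,4)); a=(c[0]+c[3])/2;b=(c[1]+c[2])/2;v=a-b;print('len',np.linalg.norm(v),'w',np.linalg.norm(c[1]-c[2]),'yaw of +y',np.degrees(np.arctan2(v[1],v[0])),'ends',a,b)
l=[onz(f,p,.12) for p in [(390,135),(424,135),(420,211),(385,208)]]
for z in (.09,.105,.12):
    l=[onz(f,p,z) for p in [(424,135),(420,211)]]; print(z,np.linalg.norm(l[0]-l[1]), (l[0]+l[1])/2)
E
```

```text
bk [0.5947 0.0854 0.168 ] [0.5941 0.086  0.168 ] [0.593  0.0852 0.1669]
lip [ 0.5466 -0.073   0.1218]
[[ 0.659   0.1566  0.121 ]
 [ 0.6056 -0.0677  0.121 ]
 [ 0.5055 -0.0429  0.121 ]
 [ 0.5608  0.182   0.121 ]]
len 0.23110202175577418 w 0.10311395165123782 yaw of +y 76.39330862160124 ends [0.60990541 0.16929007 0.121     ] [ 0.55553736 -0.05532574  0.121     ]
0.09 0.07841940913224514 [ 0.53702783 -0.10362783  0.09      ]
0.105 0.07468448820614987 [ 0.54187987 -0.09636896  0.105     ]
0.12 0.07094956728005451 [ 0.54673192 -0.0891101   0.12      ]
```

apply_moves(motion=[[[0.019, 0.024, 0], [0, 0, 0], 1], [[0, 0, 0], [0, 0, 0], 1], [[0, 0, -0.03], [0, 0, 0], 1], [[0, 0, 0], [0, 0, 0], 1]])

```text
t: 3.7
eef_pos: [0.5919, 0.0802, 0.227]
tcp_rot: [0.001, -0.606, 0.796, -0.005]
wrist_force: [0.0, 0.1, 0.8]
finger_gap: 0.997
```

apply_moves(motion=[[[0.001, 0.007, -0.025], [0, 0, 0], 1], [[0, 0, -0.025], [0, 0, 0], 1], [[0, 0, -0.015], [0, 0, 0], 1], [[0, 0, 0], [0, 0, 0], 1]])

```text
t: 4.2
eef_pos: [0.5943, 0.0834, 0.1662]
tcp_rot: [0.003, -0.604, 0.797, -0.008]
wrist_force: [-0.1, 0.4, 0.3]
finger_gap: 1.002
```

```bash
python3 - <<'E'
from h import *
for c in ('wrist','side'):
    f=ctrl.grab_frame(c); save(f,c+'2')
s=cv2.imread('pics/side2.png')[130:250,160:320]; cv2.imwrite('pics/side2c.png',cv2.resize(s,None,fx=4,fy=4,interpolation=cv2.INTER_CUBIC))
s=ctrl.state();print(s['t'],s['eef_pos'],s['tcp_rot'],s['wrist_force'])
E
```

```text
4.3 [0.59527063 0.08356601 0.16753099] [ 0.00394236 -0.60406432  0.79688068 -0.00848193] [-0.30888071  0.05422291  0.11430862]
```

View pics/wrist2.png

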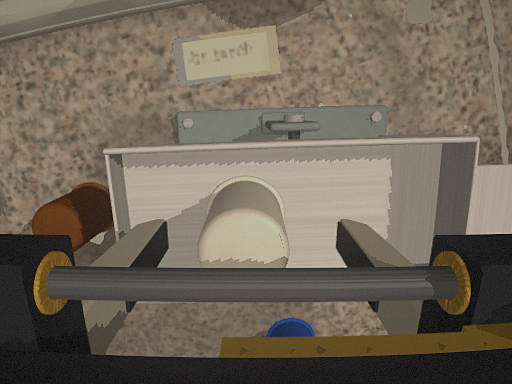

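View pics/side2c.png

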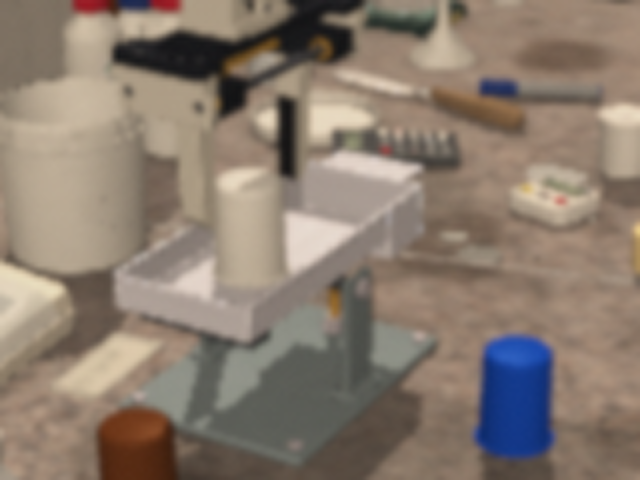

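apply_moves(motion=[[[-0.002, 0.002, -0.005], [0.009, 0.016, 0], 1], [[0, 0, -0.013], [0, 0, 0], 1], [[0, 0, 0], [0, 0, 0], 1]])

```text
t: 4.68
eef_pos: [0.5942, 0.0856, 0.1504]
tcp_rot: [0.001, -0.604, 0.797, -0.001]
wrist_force: [0.4, -0.1, 0.4]
finger_gap: 0.994
```

```bash
python3 - <<'E'
from h import *
f=ctrl.grab_frame('wrist'); save(f,'w3')
s=ctrl.state();print(s['t'],s['eef_pos'],s['tcp_rot'],s['wrist_force'])
R=cv2.Rodrigues(np.array(f['rvec']))[0]
from scipy.spatial.transform import Rotation as Ro
q=s['tcp_rot'];M=Ro.from_quat([q[1],q[2],q[3],q[0]]).as_matrix();print(M.round(4))
e=s['eef_pos']
for d in (0,.017):
    print(proj(f,[e+M@np.array([k,0,d]) for k in (-.0465,0,.0465)]).round(1).tolist())
# beaker circle top predicted
for cx,cy in [(.593,.0855)]:
    a=np.linspace(0,2*np.pi,40);P=np.c_[cx+.0235*np.cos(a),cy+.0235*np.sin(a),0*a+.168]
    p=proj(f,P);print(p.min(0),p.max(0))
E
```

```text
4.725 [0.59465842 0.08561078 0.1510309 ] [ 0.00177254 -0.60409953  0.79690642 -0.00087502] [ 1.29670415 -0.34384144  0.39058334]
[[-2.701e-01 -9.628e-01  3.900e-03]
 [-9.628e-01  2.701e-01  7.000e-04]
 [-1.800e-03 -3.500e-03 -1.000e+00]]
[[156.2, 246.3], [249.5, 246.7], [342.8, 246.3]]
[[164.9, 233.6], [249.7, 233.9], [334.5, 233.6]]
[197.8833591 215.4658382] [303.05716012 310.98691472]
```

View pics/w3.png

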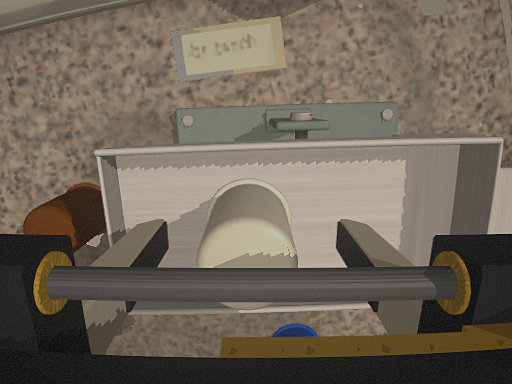

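apply_moves(motion=[[[0, 0.002, -0.003], [0, 0, 0], 1], [[0, 0, 0], [0, 0, 0], 1], [[0, 0, 0], [0, 0, 0], 0.6], [[0, 0, 0], [0, 0, 0], 0.4], [[0, 0, 0], [0, 0, 0], 0.4], [[0, 0, 0], [0, 0, 0], 0.4]])

```text
t: 5.48
eef_pos: [0.595, 0.0879, 0.1484]
tcp_rot: [0.002, -0.604, 0.797, -0.001]
wrist_force: [-1.1, -0.1, 0.9]
finger_gap: 0.625
```

apply_moves(motion=[[[0, 0, 0], [0, 0, 0], 0.35], [[0, 0, 0], [0, 0, 0], 0.35], [[0, 0, 0], [0, 0, 0], 0.35]])

```text
t: 5.85
eef_pos: [0.5951, 0.0879, 0.1485]
tcp_rot: [0.002, -0.604, 0.797, -0.001]
wrist_force: [-0.1, -1.0, 0.1]
finger_gap: 0.504
```

apply_moves(motion=[[[0, 0, 0.005], [0, 0, 0], 0.35], [[0, 0, 0.01], [0, 0, 0], 0.35], [[0, 0, 0.012], [0, 0, 0], 0.35], [[0, 0, 0.015], [0, 0, 0], 0.35], [[0, 0, 0.015], [0, 0, 0], 0.35], [[0, 0, 0.015], [0, 0, 0], 0.35]])

```text
t: 6.6
eef_pos: [0.5949, 0.0879, 0.2256]
tcp_rot: [0.002, -0.604, 0.797, -0.001]
wrist_force: [0.3, -0.8, -0.4]
finger_gap: 0.506
```

```bash
python3 - <<'E'
from h import *
f=ctrl.grab_frame('side'); save(f,'s4')
s=cv2.imread('pics/s4.png')[110:230,160:320]; cv2.imwrite('pics/s4c.png',cv2.resize(s,None,fx=4,fy=4,interpolation=cv2.INTER_CUBIC))
s=ctrl.state();print(s['t'],s['eef_pos'],s['tcp_rot'],s['wrist_force'],s['finger_gap'])
E
```

```text
6.65 [0.59604757 0.08786483 0.22802777] [ 0.00379775 -0.60422836  0.79679793 -0.0025917 ] [0.70381678 0.04792343 0.95298291] 0.506248822410164
```

View pics/s4c.png

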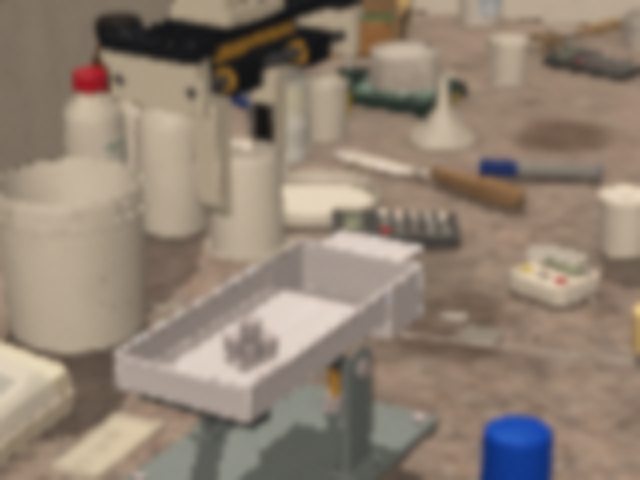

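apply_moves(motion=[[[-0.036, -0.022, 0], [0, 0.009, 0], 0.35], [[-0.036, -0.022, 0], [0, 0, 0], 0.35], [[-0.036, -0.022, 0], [0, 0, 0], 0.35], [[-0.036, -0.022, 0], [0, 0, 0], 0.35], [[0, 0, 0], [0, 0, 0], 0.35]])

```text
t: 7.28
eef_pos: [0.449, -0.002, 0.2301]
tcp_rot: [0.001, -0.605, 0.796, -0.001]
wrist_force: [0.6, -0.8, 0.3]
finger_gap: 0.504
```

Beaker is over (0.449, −0.002), clear of the stand plate; now down about 0.18 m.

apply_moves(motion=[[[0, 0, -0.035], [0, 0, 0], 0.35], [[0, 0, -0.035], [0, 0, 0], 0.35], [[0, 0, -0.035], [0, 0, 0], 0.35], [[0, 0, -0.035], [0, 0, 0], 0.35], [[0, 0, -0.02], [0, 0, 0], 0.35], [[0, 0, 0], [0, 0, 0], 0.35]])

```text
t: 8.02
eef_pos: [0.4565, -0.0012, 0.0688]
tcp_rot: [0.006, -0.604, 0.797, -0.005]
wrist_force: [-0.2, 0.3, -0.4]
finger_gap: 0.499
```

apply_moves(motion=[[[-0.01, 0, 0], [0, 0.016, 0], 0.35], [[0, 0, 0], [0, 0, 0], 0.35], [[0, 0, -0.012], [0, 0, 0], 0.35], [[0, 0, 0], [0, 0, 0], 0.35]])

```text
t: 8.52
eef_pos: [0.4487, -0.0013, 0.0587]
tcp_rot: [0.001, -0.604, 0.797, -0.002]
wrist_force: [-0.3, 0.4, -0.2]
finger_gap: 0.506
```

apply_moves(motion=[[[0, 0, -0.006], [0, 0, 0], 0.35], [[0, 0, -0.003], [0, 0, 0], 0.35], [[0, 0, 0], [0, 0, 0], 0.35]])

```text
t: 8.9
eef_pos: [0.4489, -0.0014, 0.0492]
tcp_rot: [0.001, -0.604, 0.797, -0.003]
wrist_force: [0.6, 0.4, -0.3]
finger_gap: 0.503
```

apply_moves(motion=[[[0, 0, -0.001], [0, 0, 0], 0.35], [[0, 0, -0.001], [0, 0, 0], 0.35], [[0, 0, 0], [0, 0, 0], 0.35]])

```text
t: 9.28
eef_pos: [0.4494, -0.0016, 0.0489]
tcp_rot: [0.001, -0.604, 0.797, -0.003]
wrist_force: [-0.3, 0.8, -0.9]
finger_gap: 0.504
```

apply_moves(motion=[[[0, 0, -0.002], [0, 0, 0], 0.35], [[0, 0, 0], [0, 0, 0], 0.35]])

```text
t: 9.52
eef_pos: [0.4501, -0.0019, 0.0488]
tcp_rot: [0.002, -0.605, 0.797, -0.004]
wrist_force: [-0.9, -0.3, -0.7]
finger_gap: 0.505
```

apply_moves(motion=[[[0, 0, -0.004], [0, 0, 0], 0.35]])

```text
t: 9.65
eef_pos: [0.4511, -0.0022, 0.0471]
tcp_rot: [0.002, -0.605, 0.796, -0.005]
wrist_force: [-9.1, 1.4, 40.7]
finger_gap: 0.506
```

apply_moves(motion=[[[-0.001, 0, 0.002], [0, 0, 0], 0.35], [[0, 0, 0], [0, 0, 0], 0.35]])

```text
t: 9.9
eef_pos: [0.4505, -0.0023, 0.0495]
tcp_rot: [0.003, -0.605, 0.796, -0.006]
wrist_force: [0.9, -0.1, -0.1]
finger_gap: 0.503
```

apply_moves(motion=[[[0, 0, -0.001], [0, 0.014, 0], 0.35], [[0, 0, 0], [0, 0, 0], 0.35], [[0, 0, 0], [0, 0, 0], 0.55], [[0, 0, 0], [0, 0, 0], 0.7], [[0, 0, 0], [0, 0, 0], 0.85], [[0, 0, 0], [0, 0, 0], 0.85]])

```text
t: 10.65
eef_pos: [0.4499, -0.0022, 0.0471]
tcp_rot: [-0.004, -0.605, 0.796, -0.0]
wrist_force: [0.5, 0.1, -0.6]
finger_gap: 0.814
```

apply_moves(motion=[[[0, 0, 0.01], [0, 0, 0], 0.85], [[0, 0, 0.02], [0, 0, 0], 0.85], [[0, 0, 0.03], [0, 0, 0], 0.85], [[0, 0, 0.04], [0, 0, 0], 0.85], [[0, 0, 0.04], [0, 0, 0], 0.85], [[0, 0, 0], [0, 0, 0], 0.85]])

```text
t: 11.4
eef_pos: [0.4493, -0.002, 0.1946]
tcp_rot: [-0.003, -0.605, 0.796, -0.001]
wrist_force: [-0.4, 0.3, -0.4]
finger_gap: 0.853
```

```bash
python3 - <<'E'
from h import *
f=ctrl.grab_frame('side'); save(f,'s5')
s=cv2.imread('pics/s5.png')[130:280,160:360]; cv2.imwrite('pics/s5c.png',cv2.resize(s,None,fx=4,fy=4,interpolation=cv2.INTER_CUBIC))
s=ctrl.state();print(s['t'],s['eef_pos'],s['tcp_rot'],s['wrist_force'],s['finger_gap'])
E
```

```text
11.45 [ 0.44812641 -0.00174028  0.19287036] [-4.22704750e-03 -6.04683793e-01  7.96454280e-01  4.71562731e-04] [ 0.12041665 -0.00694389 -0.45443445] 0.8525066229129689
```

View pics/s5c.png

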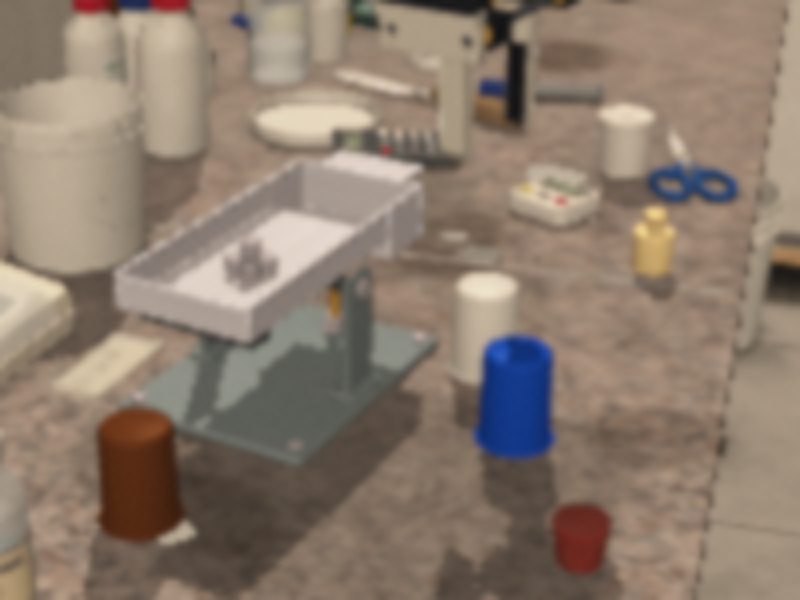

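apply_moves(motion=[[[0.013, -0.009, 0], [0, 0, 0.18], 0], [[0.013, -0.009, 0], [0, 0, 0.18], 0], [[0.013, -0.009, 0], [0, 0, 0.18], 0], [[0.013, -0.009, 0], [0, 0, 0.18], 0], [[0.013, -0.009, 0], [0, 0, 0.18], 0], [[0.013, -0.009, 0], [0, 0, 0.18], 0], [[0.013, -0.009, 0], [0, 0, 0.18], 0], [[0.013, -0.009, 0], [0, 0, 0.18], 0]])

```text
t: 12.45
eef_pos: [0.5464, -0.0731, 0.1813]
tcp_rot: [0.008, 0.984, -0.177, -0.007]
wrist_force: [-0.5, -0.4, -0.3]
finger_gap: 0.043
```

```bash
cat > st.py <<'E'
from h import *
from scipy.spatial.transform import Rotation as Ro
def st(yaw=-13.6):
    s=ctrl.state();q=s['tcp_rot'];M=Ro.from_quat([q[1],q[2],q[3],q[0]])
    y=np.radians(yaw);x=np.array([np.cos(y),np.sin(y),0]);z=np.array([0,0,-1.]);T=Ro.from_matrix(np.c_[x,np.cross(z,x),z])
    print(round(s['t'],2),s['eef_pos'].round(4),'turn',(T*M.inv()).as_rotvec().round(4),'F',s['wrist_force'].round(1),'gap',round(s['finger_gap'],3))
if __name__=='__main__': st()
E
python3 st.py
```

```text
12.45 [ 0.5464 -0.0731  0.1813] turn [ 0.014  -0.0153  0.1181] F [-0.5 -0.4 -0.3] gap 0.043
```

apply_moves(motion=[[[0.003, 0, -0.01], [0.014, -0.015, 0.1], 0], [[0, 0, -0.015], [0, 0, 0], 0], [[0, 0, 0], [0, 0, 0], 0]])

```text
t: 12.82
eef_pos: [0.5474, -0.0729, 0.1508]
tcp_rot: [-0.001, 0.992, -0.127, -0.004]
wrist_force: [0.3, 0.2, -0.7]
finger_gap: 0.005
```

```bash
python3 - <<'E'
from h import *
from st import st
f=ctrl.grab_frame('wrist'); save(f,'w6');f=ctrl.grab_frame('side'); save(f,'s6')
s=cv2.imread('pics/s6.png')[110:230,180:340]; cv2.imwrite('pics/s6c.png',cv2.resize(s,None,fx=4,fy=4,interpolation=cv2.INTER_CUBIC))
st()
E
```

```text
12.93 [ 0.5484 -0.0731  0.1525] turn [-0.0016 -0.005   0.0164] F [1.  0.8 0.5] gap 0.007
```

View pics/w6.png

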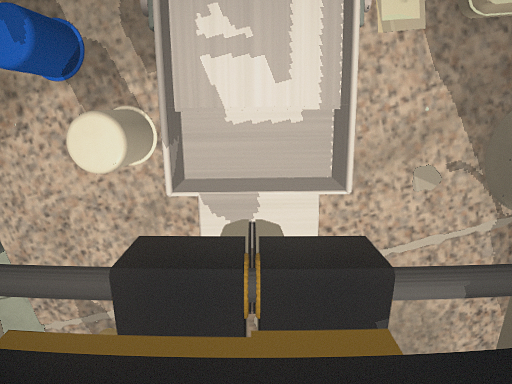

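View pics/s6c.png

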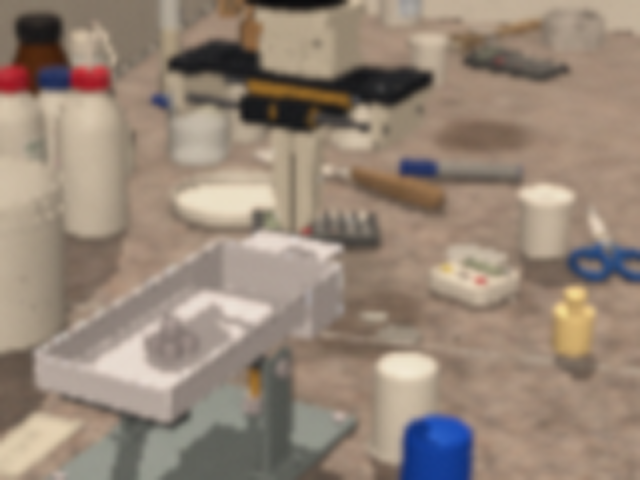

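apply_moves(motion=[[[0.002, 0, -0.008], [0, -0.005, 0], 0], [[0, 0, -0.005], [0, 0, 0], 0], [[0, 0, -0.005], [0, 0, 0], 0]])

```text
t: 13.3
eef_pos: [0.5515, -0.0735, 0.1353]
tcp_rot: [-0.0, 0.992, -0.127, 0.002]
wrist_force: [-0.6, -2.2, 6.4]
finger_gap: 0.004
```

apply_moves(motion=[[[0, 0, -0.005], [0, 0, 0], 0], [[0, 0, -0.005], [0, 0, 0], 0], [[0, 0, -0.005], [0, 0, 0], 0], [[0, 0, -0.005], [0, 0, 0], 0]])

```text
t: 13.8
eef_pos: [0.552, -0.0756, 0.1171]
tcp_rot: [0.002, 0.992, -0.127, 0.003]
wrist_force: [-2.6, -2.0, 4.3]
finger_gap: 0.003
```

apply_moves(motion=[[[0, 0.001, -0.004], [0, 0, 0], 0], [[0, 0, -0.003], [0, 0, 0], 0], [[0, 0, -0.002], [0, 0, 0], 0]])

```text
t: 14.18
eef_pos: [0.5523, -0.0755, 0.1084]
tcp_rot: [0.003, 0.992, -0.127, 0.004]
wrist_force: [-2.1, -2.5, 4.4]
finger_gap: 0.003
```

```bash
python3 st.py
```

```text
14.18 [ 0.5523 -0.0755  0.1084] turn [0.0066 0.0074 0.0174] F [-2.1 -2.5  4.4] gap 0.003
```

apply_moves(motion=[[[0, 0, -0.002], [0.006, 0.007, 0], 0], [[0, 0, -0.0015], [0, 0, 0], 0], [[0, 0, -0.0015], [0, 0, 0], 0], [[0, 0, -0.0015], [0, 0, 0], 0]])

```text
t: 14.68
eef_pos: [0.5527, -0.0754, 0.1015]
tcp_rot: [-0.0, 0.992, -0.127, 0.0]
wrist_force: [-1.4, -0.2, 3.9]
finger_gap: 0.004
```

apply_moves(motion=[[[0, 0, -0.0015], [0, 0, 0], 0], [[0, 0, -0.0015], [0, 0, 0], 0], [[0, 0, -0.0015], [0, 0, 0], 0], [[0, 0, -0.0015], [0, 0, 0], 0]])

```text
t: 15.18
eef_pos: [0.5528, -0.0752, 0.0953]
tcp_rot: [-0.0, 0.992, -0.127, 0.0]
wrist_force: [-2.4, -0.2, 8.4]
finger_gap: 0.004
```

apply_moves(motion=[[[0, 0, -0.001], [0, 0, 0], 0]])

```text
t: 15.3
eef_pos: [0.5529, -0.0751, 0.0949]
tcp_rot: [-0.0, 0.992, -0.127, 0.001]
wrist_force: [-3.7, -0.4, 11.7]
finger_gap: 0.008
```

apply_moves(motion=[[[0, 0, 0], [0, 0, 0], 0], [[0, 0, 0], [0, 0, 0], 0]])

```text
t: 15.55
eef_pos: [0.5528, -0.0751, 0.0957]
tcp_rot: [-0.0, 0.992, -0.127, 0.001]
wrist_force: [-1.3, -1.1, 4.2]
finger_gap: 0.005
```

```bash
python3 - <<'E'
from h import *
from st import st
f=ctrl.grab_frame('wrist'); save(f,'w7');f=ctrl.grab_frame('side'); save(f,'s7')
s=cv2.imread('pics/s7.png')[130:250,180:340]; cv2.imwrite('pics/s7c.png',cv2.resize(s,None,fx=4,fy=4,interpolation=cv2.INTER_CUBIC))
st()
E
```

```text
15.65 [ 0.5528 -0.0751  0.0956] turn [0.0001 0.0014 0.0172] F [-2.3 -1.6  5.1] gap 0.004
```

View pics/w7.png

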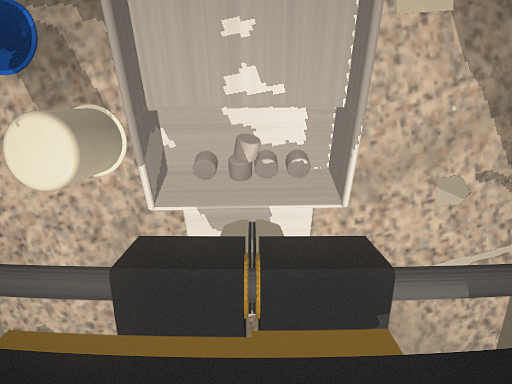

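View pics/s7c.png

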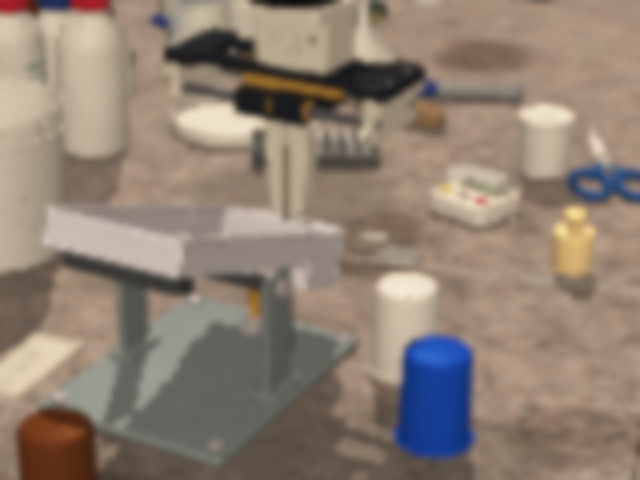

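apply_moves(motion=[[[0, 0, -0.001], [0, 0, 0], 0], [[0, 0, -0.001], [0, 0, 0], 0]])

```text
t: 15.9
eef_pos: [0.5528, -0.0751, 0.095]
tcp_rot: [0.0, 0.992, -0.127, 0.001]
wrist_force: [-3.6, -0.5, 12.3]
finger_gap: 0.004
```

apply_moves(motion=[[[0, 0, -0.001], [0, 0, 0], 0], [[0, 0, -0.001], [0, 0, 0], 0], [[0, 0, -0.001], [0, 0, 0], 0]])

```text
t: 16.27
eef_pos: [0.5528, -0.0751, 0.0949]
tcp_rot: [0.0, 0.992, -0.127, 0.002]
wrist_force: [-3.6, -1.4, 11.3]
finger_gap: 0.008
```

apply_moves(motion=[[[0, 0, -0.001], [0, 0, 0], 0], [[0, 0, -0.001], [0, 0, 0], 0], [[0, 0, -0.001], [0, 0, 0], 0], [[0, 0, -0.001], [0, 0, 0], 0], [[0, 0, -0.001], [0, 0, 0], 0], [[0, 0, -0.001], [0, 0, 0], 0]])

```text
t: 17.02
eef_pos: [0.5528, -0.0751, 0.0949]
tcp_rot: [0.001, 0.992, -0.126, 0.003]
wrist_force: [-3.0, -1.3, 12.3]
finger_gap: 0.01
```

```bash
python3 - <<'E'
from h import *
from st import st
f=ctrl.grab_frame('wrist'); save(f,'w8')
s=cv2.imread('pics/w8.png')[80:230,120:380]; cv2.imwrite('pics/w8c.png',cv2.resize(s,None,fx=3,fy=3,interpolation=cv2.INTER_CUBIC))
st()
E
```

```text
17.07 [ 0.5528 -0.0751  0.095 ] turn [0.0026 0.0061 0.0156] F [-3.8 -0.7 11.3] gap 0.004
```

View pics/w8c.png

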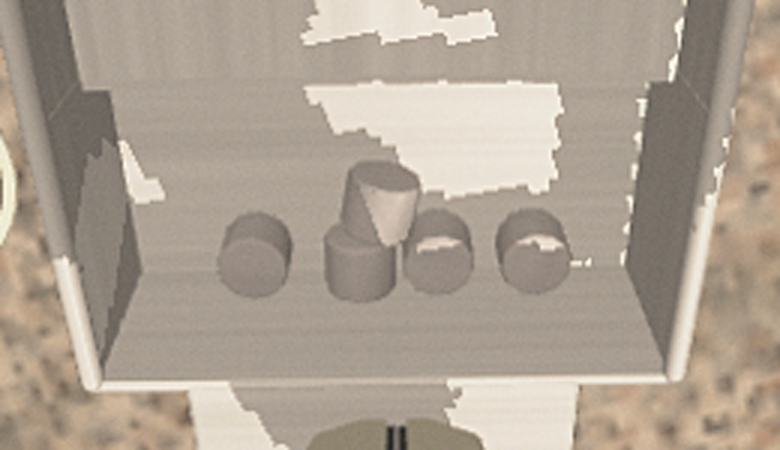

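Five slugs are in the trough (full-frame pixels about (205,165), (240,167), (247,147), (266,165), (298,164)), below the step at row 108. The press holds steadily at 11–12 N with no further travel, so I'm now letting the tray come up slowly.

apply_moves(motion=[[[0, 0, 0.003], [0.002, 0.006, 0], 0], [[0, 0, 0.005], [0, 0, 0], 0], [[0, 0, 0.006], [0, 0, 0], 0], [[0, 0, 0.006], [0, 0, 0], 0], [[0, 0, 0.006], [0, 0, 0], 0], [[0, 0, 0.006], [0, 0, 0], 0], [[0, 0, 0.005], [0, 0, 0], 0], [[0, 0, 0.005], [0, 0, 0], 0]])

```text
t: 18.08
eef_pos: [0.5528, -0.0739, 0.1389]
tcp_rot: [-0.001, 0.992, -0.126, -0.0]
wrist_force: [0.5, 0.9, 1.7]
finger_gap: 0.006
```

apply_moves(motion=[[[0, 0, 0.005], [0, 0, 0], 0], [[0, 0, 0.01], [0, 0, 0], 0], [[0, 0, 0.02], [0, 0, 0], 0], [[0, 0, 0.03], [0, 0, 0], 0], [[0, 0, 0.03], [0, 0, 0], 0], [[0, 0, 0.02], [0, 0, 0], 0], [[0, 0, 0], [0, 0, 0], 0]])

```text
t: 18.95
eef_pos: [0.5514, -0.074, 0.259]
tcp_rot: [-0.0, 0.992, -0.126, -0.001]
wrist_force: [0.1, -0.4, -0.6]
finger_gap: 0.002
```

```bash
python3 - <<'E'
from h import *
from st import st
f=ctrl.grab_frame('wrist'); save(f,'w9');f=ctrl.grab_frame('side'); save(f,'s9')
s=cv2.imread('pics/s9.png')[130:280,160:360]; cv2.imwrite('pics/s9c.png',cv2.resize(s,None,fx=4,fy=4,interpolation=cv2.INTER_CUBIC))
st()
E
```

```text
19.05 [ 0.5504 -0.0736  0.2569] turn [-0.0025 -0.0059  0.0158] F [ 0.2  1.2 -1.4] gap 0.003
```

View pics/w9.png

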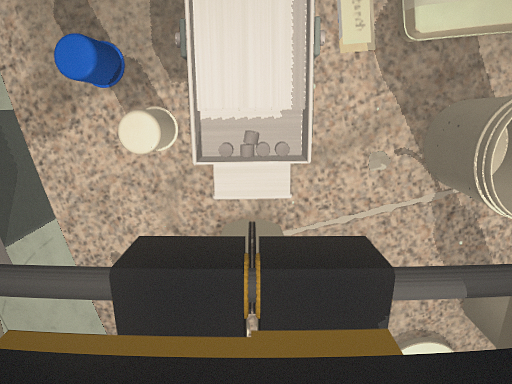

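View pics/s9c.png

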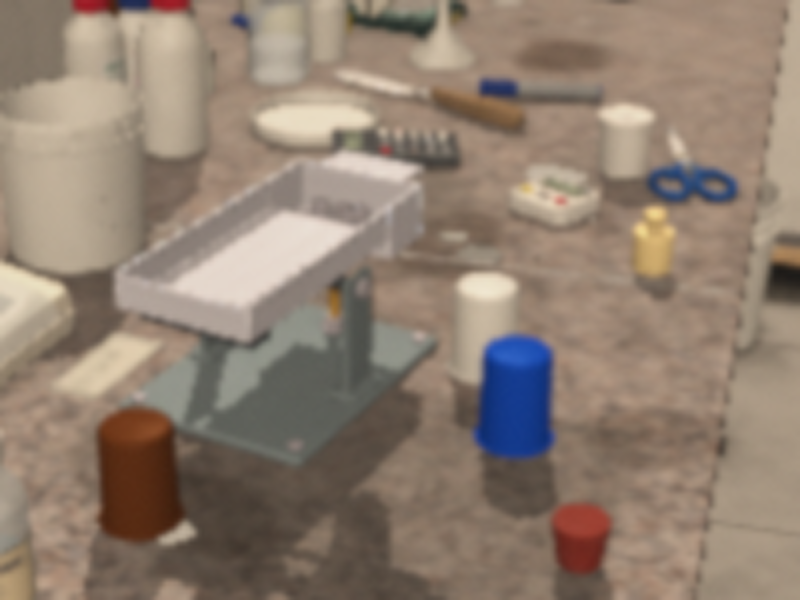

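The tray is level again. All five slugs sit in the trough (wrist around (225–282, 135–150)), the beaker stands mouth down beside the stand (wrist (147,131)), and the robot touches nothing.

```bash
python3 -c "
from station import ctrl
print(ctrl.hand_in())"
```

```text
the job is handed in; nothing more can be done
None
```

I did the job in the order asked and handed it in at about 19 s; no verdict was reported.

- **Beaker:** I gripped the white beaker near its top and lifted it straight up. The side picture showed the heap unmoved. It now stands mouth down on the bench near (0.45, 0.00), clear of the stand plate and of the blue look-alike.
- **One contact over target:** While setting the beaker down, one 4 mm step pressed it onto the bench. The wrist force read 40.7 N for one reading. That force came through the gripped beaker, not the gripper's body. I backed off at once, and the later pictures show the beaker standing upright.
- **Pressing the lip:** I pressed with the gripper shut and felt the tray land after about 42 mm. There the force rose to 11–12 N with no more travel. The slugs were already in the trough when I looked just after landing. Force had dropped to 4–5 N in that pause, so I pressed again and held about 11–12 N for just over a second.
- **Last checks:** After I let the tray up slowly, the final pictures show it level with all five slugs in the trough. The blue and brown look-alikes, timer, brass weight and stopper look unmoved. The bottle is mostly outside the final crop, so I did not check it fully. The gripper is clear at 0.26 m and touching nothing.

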